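# Nip up an air block so that its outlets line up with the foot

## Task

The twin-outlet block on the bench air post is still loose on its thread. Screw it down (clockwise from above) until you feel it grip its rubber seal, then carry on just until its long bar first lies in line with the long direction of the foot, to within about 5 degrees, and let go. Being in line before it has gripped the seal does not count, nor may it be forced on round to a later half turn, which crushes the seal; leave the things round it where they are.

Things in the scene. Friction and masses are not known exactly. Their poses are not given: they have to be found in the camera images.
- foot: bench air post, fixed to the desk: grey rectangular base plate 74 x 160 mm, 14 mm thick, with a round column 40 to 44 mm across up to 62 mm above the desk; a brass side port sticks out of the column to 34 mm from the axis on own -x, 43 mm up. Origin at the centre of the underside, own y along the 160 mm length, z up. The vertical thread axis passes through the origin.
- block: twin-outlet block on the column: aluminium bar 26 mm wide (own x) x 96 long (own y) x 30 high, a brass nipple on each end (144 mm overall), round collar 35 mm across below, flat plug 1.5 mm proud on top. Origin at the bar's centre on the thread axis, about 93 mm above the desk; z up. Its ends are alike: in line means own y parallel to the foot's y, either way round.
- thread (a point): the vertical thread that holds the block (point on the axis at the column's top, 62 mm up; fixed to the foot). The block only turns about it, clockwise from above to tighten, sinking 1 mm a turn. It starts 1.0 to 3.6 rad short of the seal, so it may lie or pass in line while still loose. It stays where it is left and does not spring back; turned back it soon runs loose again.
- seal (a point): the black rubber ring under the block's collar (its centre, 64 mm up on the axis; fixed to the foot). Above it the block turns against about 0.08 N m; where it grips the seal the torque jumps at once to about 0.35 N m, then grows by some 0.08 N m per rad. The right place, first in line, lies 0.6 to 1.6 rad past that jump; from 2.6 rad past it the seal is crushed.
- globe_box_1: bystander, not to be moved: the small white and orange carton, 50x50x47 mm; origin at the centre of its underside
- relay: bystander, not to be moved: the small black relay standing pins up, 28x28x38 mm; origin at the centre of its underside
- tape_roll: bystander, not to be moved: the small roll of black tape lying flat, 62 mm across, 19 mm high; origin at the centre of its underside
- side_cutters: bystander, not to be moved: the blue-handled side cutters lying flat, 142 mm long, 13 mm high; origin at the centre of its underside

How it is judged (in metres and radians):
On the way:
1. the block has been screwed down onto its seal (0.3 rad past the first grip) (z of block in the frame of foot below 0.092952 m), for 0.2 s.
At the end, for the whole second after the job is handed in: the block is screwed down past first grip of its seal (by at least 0.3 rad, at most 2.6 rad), its bar is parallel to the foot's long direction within 0.1 rad, and it is at rest (angle between the y axis of block and the y axis of foot, either way round below 0.1 rad and z of block in the frame of foot between 0.092586 and 0.092952 m and angular speed of block below 0.05 rad/s); the robot touches nothing.
It fails at once if the seal is crushed: the block is forced more than 2.6 rad past first grip (z of block in the frame of foot below 0.092586 m).
It fails at once if a bystander is moved more than 20 mm (distance of any of globe_box_1, relay, tape_roll, side_cutters from where it was at the start of the episode above 0.02 m).
It also fails if it takes over 64 s, if anything falls off the work surface, if the arm or the gripper's body presses on something with over 40 N, if the wrist force passes 120 N, or if a joint passes its speed limit or range.

## Robot

A 7-joint arm with a two-finger parallel gripper is mounted at the origin on a cart in front of the work surface, level with it; the furniture and walls round the work are solid. World frame = base frame: x ahead of the robot, y to its left, z up, the work surface at z = 0. Lengths are in m, angles in degrees, forces in N, time in s.
With the tool pointing down it reaches from about 0.425 to 1.025 m from the base axis. Payload 9.4 kg.
Tool frame: the origin (TCP) lies midway between the tips of the shut fingers; the grasp point (between the pads) lies 19 mm behind it; z points along the fingers, y is the line along which they close (so a half turn about z gives the same grasp; the last joint's range is limited). The gripper opens to 85 mm and grips with 20 to 120 N. Pads are 22 mm wide; open, the fingers measure 114 mm over their backs; the gripper's body (76 mm by 85 mm) begins 54 mm behind the grasp point. The pads swing forward as they close: fully open they stand 13 mm farther back than shut.
Start: joints at [59.433, 34.337, -0.143, 91.639, 0.103, 54.024, -4.572], TCP at [0.32, -0.651, 0.193] pointing down, gripper open.
Joint ranges: [-147.43, 147.43], [-19.82, 112.94], [-74.19, 73.91], [6.32, 146.72], [-59.91, 239.91], [6.04, 106.73], [-150.56, 150.56]. Speed limits (degrees/s): [127.2, 127.2, 172.46, 172.46, 180, 180, 180].

## Interface

Orientations are given as [roll, pitch, yaw] about the fixed x, y, z axes, in that order (R = Rz(yaw) Ry(pitch) Rx(roll)).
In Python, from bench import monitor, get_image, calibration, manip, models gives the robot as it stands.
- The arm moves only by the shell command python3 -m crank 'ROWS' [OPENING] [FORCE]. ROWS is JSON, a list of rows, each an object of numbers: "x", "y", "z": the shift along the tool's x, y, z in m; "wx", "wy", "wz": the turn, a rotation vector about the tool's x, y, z in degrees. A call has 1 to 20 rows; each row is the pose to reach, as a shift and turn from the pose commanded when the call began, along the tool's axes at that moment; what a row does not reach only later rows make up. A row lasts 1/10 s, in which the tool goes at most 50 mm and 8.59 degrees, less where a joint would pass 70% of its speed; a pose out of reach is approached as far as the arm can. A call with a gripper value outside its range is refused whole. OPENING is the opening, from -1 (shut) to 1 (fully open), set as the call begins (- or left out, the last holds). The fingers move at their own pace and stop on an object; FORCE is the grip in N (left out, the last holds). Time passes only in rows, so rows that repeat a pose let the fingers close. It gives the time, the measured TCP pose, the force, the opening and the grip force at its end, in the units of the state.
- monitor.state(): the state, without advancing time (a new reading comes with each control period).
- get_image(name): name is "scene" or "top" or "wrist"; returns (picture, depth): 480x640x3 uint8, red, green, blue; 480x640 float32, m along the optical axis (not along the pixel's ray), 0 where there is no reading.
- calibration(name): a dict with "vertical_fov" (degrees; the focal length in pixels is half the picture's height over the tangent of half this angle, whatever the lens; pixels are square), "cx", "cy" (the principal point, pixels), "R" (3x3) and "t" (3): a world point X has camera coordinates R X + t. Camera axes: x right, y down, z forward; pixel columns grow to the right and rows downward; lengths in m; the calibration is good to about 2 mm. A picture is of the moment at which its call begins: read the wrist's pose just before it. calibration takes no time and is no camera call; for the wrist camera it gives the pose at the moment of the call.
- manip.hand_in(): hands the job in; it is judged then, once.
Trained networks look in the newest picture that a camera, given by its name, has taken for a name from the list of things; names that differ only in an ending like _2 or _b are one class to them, and where a whole thing is asked for, a point or a joint stands for the part that bears it (a point fixed in the world has none). Each returns a list of dicts, best first, with "conf" (0 to 1); they miss things now and then, are a little off and sometimes report something else, mostly with a low value. They report only what shows in the picture. A call takes as long as a camera call.
- models.boxes_of(camera, name): "xyz" ([x, y, z] in m, in world coordinates, good to about 4 mm: the middle of the surface that is visible of it).
- models.trace(camera, name): "pixels" (480x640 bool, what is visible of it).
The state is a dict: "time_s": time; "joint_positions": joint angles; "dq": joint speeds; "joint_torque": joint torques, N m; "position": TCP position; "tcp_rot": TCP orientation; "force": force on the tool from outside, world axes, zero at the start; "wrist_torque": the same for the moment, N m; "grip_width": finger opening in m; "finger_force": force on a finger pad.
Only numpy, scipy, OpenCV 4.12 (cv2) and the standard library are available. Lean on these libraries where they do the work, as an engineer would, in place of code of your own. Each camera call takes 0.05 s, during which the arm holds its last target. There are 200 camera calls.

## Working session

There is one attempt and no reset: what is moved stays moved. The work goes in short steps, Python scripts to look and compute and a shell command to move; the robot and the scene stay as the last step left them, time stands still between calls to the robot, and variables do not carry over. Pictures are saved under pics/ and viewed, at most 10 in all, crops included, and the job is handed in when it is done.

```bash
mkdir -p pics
cat > h.py <<'E'
import numpy as np, cv2
from bench import monitor,get_image,calibration,manip,models
def cloud(name):
    c=calibration(name); im,d=get_image(name)
    f=240/np.tan(np.radians(c["vertical_fov"]/2))
    v,u=np.mgrid[:480,:640]
    P=np.stack([(u-c["cx"])/f*d,(v-c["cy"])/f*d,d],-1)
    R=np.array(c["R"]);t=np.array(c["t"])
    return im,d,(P-t)@R
def save(im,n): cv2.imwrite(f"pics/{n}.png",im[:,:,::-1])
def rect(xy):
    (c,s,a)=cv2.minAreaRect(xy.astype(np.float32)*1000)
    if s[0]<s[1]: s=s[::-1];a+=90
    return np.round(c,1),np.round(s,1),round((a+90)%180-90,1)
E
python3 - <<'E'
from h import *
ims=[]
for n in("top","scene"):
    im,d,W=cloud(n); ims.append(im)
    for k in("foot","block","globe_box_1","relay","tape_roll","side_cutters"):
        try:
            b=models.boxes_of(n,k); print(n,k,[(np.round(x["xyz"],3).tolist(),round(x["conf"],2)) for x in b[:2]])
        except Exception as e: print(e)
    for k,lo,hi in(("foot",.008,.02),("block",.098,.115)):
        t=models.trace(n,k)
        if t:
            m=t[0]["pixels"]&(d>0); P=W[m]; s=(P[:,2]>lo)&(P[:,2]<hi); print(k,s.sum(),P[s].mean(0).round(3) if s.any() else 0, rect(P[s][:,:2]) if s.sum()>5 else 0)
save(np.hstack([cv2.resize(i,(400,300)) for i in ims]) ,"a")
save(ims[0],"top")
print(monitor.state())
E
```

```text
top foot [([0.521, 0.047, 0.012], 0.68)]
top block [([0.518, 0.048, 0.11], 0.89)]
top globe_box_1 [([0.674, 0.073, 0.049], 0.73), ([0.485, -0.085, 0.027], 0.45)]
top relay [([0.488, -0.084, 0.026], 0.51)]
top tape_roll [([0.505, 0.203, 0.02], 0.83)]
top side_cutters [([0.622, -0.043, 0.011], 0.58)]
foot 1647 [0.517 0.047 0.013] (array([516.7,  44.6]), array([159.3,  73.7]), 83.5)
block 779 [0.517 0.045 0.107] (array([516.8,  44.2]), array([142.1,  25.9]), -82.6)
scene foot [([0.507, 0.026, 0.02], 0.9)]
scene block [([0.511, 0.037, 0.099], 0.69)]
scene globe_box_1 [([0.664, 0.057, 0.044], 0.97)]
scene relay [([0.482, -0.093, 0.024], 0.85)]
scene tape_roll [([0.502, 0.198, 0.02], 0.72)]
scene side_cutters [([0.623, -0.049, 0.011], 0.68)]
foot 2178 [0.508 0.024 0.013] (array([516.9,  40.6]), array([159.9,  73.6]), 83.8)
block 868 [0.516 0.036 0.105] (array([517.8,  41.8]), array([139. ,  27.7]), -83.9)
{'time_s': 0.9, 'joint_positions': array([59.43482119, 34.33545545, -0.14335679, 91.63840153,  0.10322518,
       54.02314494, -4.57050849]), 'dq': array([-0.11424511,  0.06969445,  0.05306025, -0.02836949, -0.01336079,
       -0.02004597, -0.06581389]), 'joint_torque': array([-5.61304132e-04, -7.76209617e+01,  1.56392712e+00, -2.58388567e+01,
        1.25410140e-02,  1.94032371e-03, -3.63463346e-05]), 'position': array([ 0.31975784, -0.65069219,  0.19300166]), 'tcp_rot': array([1.79996673e+02, 2.42284324e-03, 2.61736832e+01]), 'force': array([ 0.21734449, -0.44317105, -0.33285342]), 'wrist_torque': array([-0.03813324, -0.00969221, -0.04815591]), 'finger_force': 0.0, 'grip_width': 0.08538059384656226}
```

View pics/a.png

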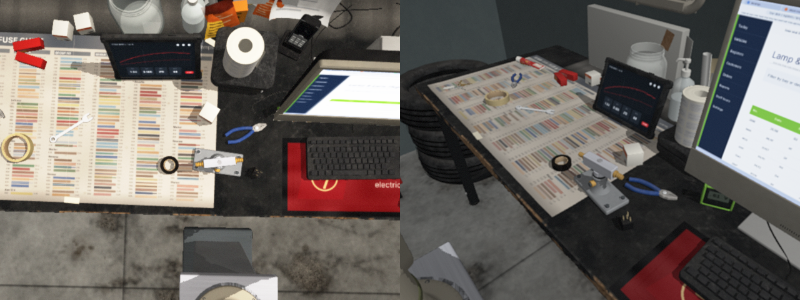

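The pictures show the foot at top-view about (430, 320) in full pixels, with nothing tall near it. The foot's long direction is at about 83.7° and the bar at about 97.4°, so the possible in-line turns are 13.7° or 193.7° clockwise. Only 193.7° (3.38 rad) fits the stated 1.6 to 5.2 rad, and joint 7's range means doing it in two grasps.

```bash
python3 -m crank '[{"x":0.03,"y":-0.034,"wz":-5},{"x":0.06,"y":-0.067,"wz":-10},{"x":0.09,"y":-0.1,"wz":-15},{"x":0.12,"y":-0.134,"wz":-20},{"x":0.15,"y":-0.167,"wz":-25},{"x":0.18,"y":-0.2,"wz":-30},{"x":0.21,"y":-0.234,"wz":-35},{"x":0.24,"y":-0.267,"wz":-40},{"x":0.27,"y":-0.3,"wz":-45},{"x":0.3,"y":-0.334,"wz":-50},{"x":0.33,"y":-0.367,"wz":-55},{"x":0.36,"y":-0.4,"wz":-60},{"x":0.39,"y":-0.434,"wz":-65},{"x":0.42,"y":-0.467,"wz":-68},{"x":0.45,"y":-0.5,"wz":-70},{"x":0.4834,"y":-0.5369,"wz":-71.2},{"x":0.4834,"y":-0.5369,"wz":-71.2},{"x":0.4834,"y":-0.5369,"wz":-71.2},{"x":0.4834,"y":-0.5369,"wz":-71.2},{"x":0.4834,"y":-0.5369,"wz":-71.2}]' 1 100
python3 - <<'E'
from h import *
s=monitor.state();print(s["joint_positions"].round(1),s["position"],s["tcp_rot"],s["wrist_torque"])
im,d,W=cloud("wrist"); save(im,"w1")
for k,lo,hi in(("foot",.009,.019),("block",.1,.115)):
    t=models.trace("wrist",k)
    if t:
        P=W[t[0]["pixels"]&(d>0)]; q=(P[:,2]>lo)&(P[:,2]<hi); print(k,t[0]["conf"],q.sum(),rect(P[q][:,:2]) if q.sum()>5 else 0)
E
```

```text
[59.4 34.3 -0.1 91.6  0.1 54.  -4.6] [ 0.31975784 -0.65069219  0.19300166] [1.79996673e+02 2.42284324e-03 2.61736832e+01] [-0.03813324 -0.00969221 -0.04815591]validation failed for argument at $[0]...
```

View pics/w1.png

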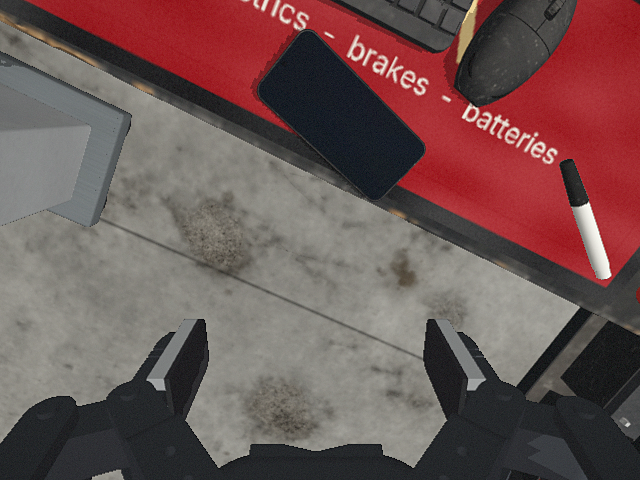

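The move was refused and the arm is still at its start: the wrist view shows the desk edge and a phone near (340, 110). I'll give all six keys in every row.

```bash
python3 -m crank '[{"x":0.03,"y":-0.034,"z":0,"wx":0,"wy":0,"wz":-5},{"x":0.06,"y":-0.067,"z":0,"wx":0,"wy":0,"wz":-10},{"x":0.09,"y":-0.1,"z":0,"wx":0,"wy":0,"wz":-15},{"x":0.12,"y":-0.134,"z":0,"wx":0,"wy":0,"wz":-20},{"x":0.15,"y":-0.167,"z":0,"wx":0,"wy":0,"wz":-25},{"x":0.18,"y":-0.2,"z":0,"wx":0,"wy":0,"wz":-30},{"x":0.21,"y":-0.234,"z":0,"wx":0,"wy":0,"wz":-35},{"x":0.24,"y":-0.267,"z":0,"wx":0,"wy":0,"wz":-40},{"x":0.27,"y":-0.3,"z":0,"wx":0,"wy":0,"wz":-45},{"x":0.3,"y":-0.334,"z":0,"wx":0,"wy":0,"wz":-50},{"x":0.33,"y":-0.367,"z":0,"wx":0,"wy":0,"wz":-55},{"x":0.36,"y":-0.4,"z":0,"wx":0,"wy":0,"wz":-60},{"x":0.39,"y":-0.434,"z":0,"wx":0,"wy":0,"wz":-65},{"x":0.42,"y":-0.467,"z":0,"wx":0,"wy":0,"wz":-68},{"x":0.45,"y":-0.5,"z":0,"wx":0,"wy":0,"wz":-70},{"x":0.4834,"y":-0.5369,"z":0,"wx":0,"wy":0,"wz":-71.2},{"x":0.4834,"y":-0.5369,"z":0,"wx":0,"wy":0,"wz":-71.2},{"x":0.4834,"y":-0.5369,"z":0,"wx":0,"wy":0,"wz":-71.2},{"x":0.4834,"y":-0.5369,"z":0,"wx":0,"wy":0,"wz":-71.2},{"x":0.4834,"y":-0.5369,"z":0,"wx":0,"wy":0,"wz":-71.2}]' 1 100
cat > look.py <<'E'
from h import *
import sys
s=monitor.state();print(s["time_s"],s["joint_positions"].round(1),s["position"],s["tcp_rot"],s["wrist_torque"])
for n in sys.argv[2:]:
  im,d,W=cloud(n); save(im,sys.argv[1]+n)
  for k,lo,hi in(("foot",.009,.019),("block",.1,.115)):
    t=models.trace(n,k)
    if t:
        P=W[t[0]["pixels"]&(d>0)]; q=(P[:,2]>lo)&(P[:,2]<hi); print(n,k,t[0]["conf"],q.sum(),rect(P[q][:,:2]) if q.sum()>5 else 0)
E
python3 look.py w2 wrist top
```

```text
time_s: 3.05
position: [0.5165, 0.0427, 0.1929]
tcp_rot: [-180.0, 0.0, 97.2]
force: [-0.5, -0.2, -0.3]
grip_width: 0.0854
finger_force: 0.0
3.05 [  7.7  21.9 -25.  117.4  13.3  43.4 -18.2] [0.5164819  0.04266332 0.19294188] [-1.79977195e+02  4.19933952e-02  9.72258864e+01] [ 0.01445196  0.02512798 -0.01554012]
wrist foot 0.62 6318 (array([517.2,  44. ]), array([158.8,  74.2]), 83.3)
wrist block 0.68 4830 (array([517.1,  43.7]), array([142.3,  26. ]), -82.7)
top foot 0.95 328 (array([523.1, 111.4]), array([75.8, 30.6]), 2.2)
top block 0.39 4 0
```

View pics/w2wrist.png

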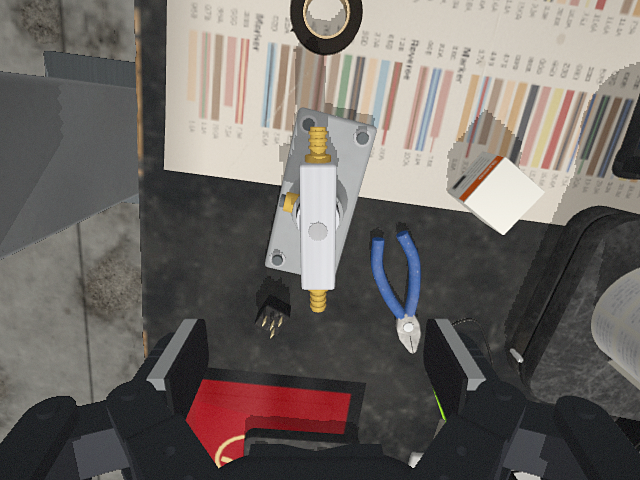

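The wrist view shows the bar from (318, 130) to (318, 310) with its plug at (317, 231), slightly askew to the foot; the fingers' space is clear. Axis at (0.517, 0.0438), foot at 83.4°, bar at 97.3°, so 193.9° to go. Next I descend and grip.

```bash
python3 -m crank '[{"x":0.001,"y":0.0006,"z":0.03,"wx":0,"wy":0,"wz":0},{"x":0.001,"y":0.0006,"z":0.06,"wx":0,"wy":0,"wz":0},{"x":0.001,"y":0.0006,"z":0.09,"wx":0,"wy":0,"wz":0},{"x":0.001,"y":0.0006,"z":0.119,"wx":0,"wy":0,"wz":0},{"x":0.001,"y":0.0006,"z":0.119,"wx":0,"wy":0,"wz":0},{"x":0.001,"y":0.0006,"z":0.119,"wx":0,"wy":0,"wz":0},{"x":0.001,"y":0.0006,"z":0.119,"wx":0,"wy":0,"wz":0}]' 1 100
python3 -m crank '[{"x":0,"y":0,"z":0,"wx":0,"wy":0,"wz":0},{"x":0,"y":0,"z":0,"wx":0,"wy":0,"wz":0},{"x":0,"y":0,"z":0,"wx":0,"wy":0,"wz":0},{"x":0,"y":0,"z":0,"wx":0,"wy":0,"wz":0},{"x":0,"y":0,"z":0,"wx":0,"wy":0,"wz":0},{"x":0,"y":0,"z":0,"wx":0,"wy":0,"wz":0},{"x":0,"y":0,"z":0,"wx":0,"wy":0,"wz":0},{"x":0,"y":0,"z":0,"wx":0,"wy":0,"wz":0},{"x":0,"y":0,"z":0,"wx":0,"wy":0,"wz":0},{"x":0,"y":0,"z":0,"wx":0,"wy":0,"wz":0}]' -1 100; python3 look.py x
```

```text
time_s: 4.05
position: [0.5181, 0.0456, 0.0753]
tcp_rot: [179.9, -0.0, 97.4]
force: [1.5, -0.7, -0.5]
grip_width: 0.0855
finger_force: 0.0
time_s: 5.05
position: [0.5172, 0.0455, 0.0739]
tcp_rot: [-180.0, 0.0, 97.4]
force: [0.3, 0.3, -0.3]
grip_width: 0.0002
finger_force: 0.0
5.05 [  2.2  31.6 -19.1 123.6  21.5  27.9 -26. ] [0.51721678 0.04548177 0.0739107 ] [-1.79991883e+02  1.36755564e-03  9.73776449e+01] [ 0.02593499 -0.02715127 -0.0466377 ]
```

```bash
python3 look.py w3 wrist scene
python3 - <<'E'
import cv2,numpy as np
a=cv2.imread('pics/w3wrist.png');b=cv2.imread('pics/w3scene.png')
b=cv2.resize(b[180:420,240:560],(400,300))
cv2.imwrite('pics/c.png',np.hstack([cv2.resize(a,(400,300)),b]))
E
```

```text
5.05 [  2.2  31.6 -19.1 123.6  21.5  27.9 -26. ] [0.51721678 0.04548177 0.0739107 ] [-1.79991883e+02  1.36755564e-03  9.73776449e+01] [ 0.02593499 -0.02715127 -0.0466377 ]
wrist foot 0.93 11548 (array([517.4,  44. ]), array([158.9,  74.2]), 83.3)
wrist block 0.7 7010 (array([517.2,  44. ]), array([142.6,  26. ]), -82.8)
scene foot 0.67 2058 (array([516.8,  41.7]), array([160.4,  73.6]), 83.3)
scene block 0.96 692 (array([517.9,  39.7]), array([100.6,  27.4]), -82.8)
```

View pics/c.png

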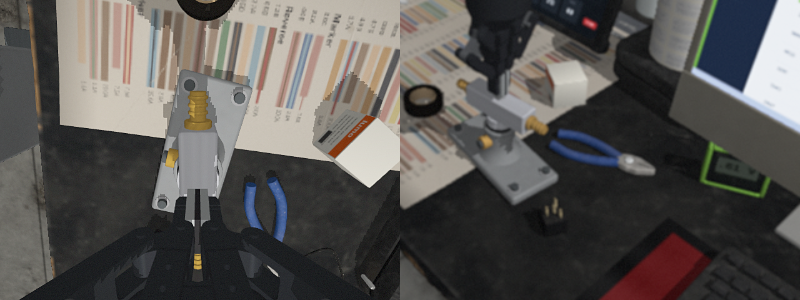

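Run:
```python
from h import *
for n in("wrist","scene"):
    im,d,W=cloud(n)
    if n=="wrist":
        for v in range(200,480,20): print(v,[(im[v,u].tolist(),W[v,u].round(3).tolist()) for u in (305,320)])
    else:
        m=(abs(W[...,0]-.517)<.06)&(abs(W[...,1]-.045)<.06)&(W[...,2]>.115)&(d>0)
        P=W[m]; 
        for z in np.arange(.115,.2,.01):
            q=P[(P[:,2]>z)&(P[:,2]<z+.01)]
            if len(q): print(round(z,3),len(q),q.min(0).round(3),q.max(0).round(3))
```

```text
200 [([147, 117, 53], [0.506, 0.094, 0.102]), ([150, 119, 57], [0.512, 0.095, 0.103])]
220 [([147, 145, 149], [0.507, 0.087, 0.108]), ([144, 141, 146], [0.513, 0.088, 0.11])]
240 [([146, 145, 149], [0.508, 0.079, 0.109]), ([145, 147, 150], [0.514, 0.079, 0.109])]
260 [([146, 149, 151], [0.509, 0.07, 0.109]), ([148, 148, 149], [0.515, 0.071, 0.109])]
280 [([146, 146, 150], [0.51, 0.061, 0.109]), ([144, 146, 150], [0.517, 0.061, 0.108])]
300 [([146, 145, 150], [0.511, 0.052, 0.11]), ([148, 145, 150], [0.518, 0.053, 0.109])]
320 [([106, 108, 108], [0.512, 0.055, 0.131]), ([84, 85, 87], [0.517, 0.056, 0.132])]
340 [([111, 112, 113], [0.512, 0.055, 0.143]), ([33, 37, 36], [0.517, 0.056, 0.144])]
360 [([11, 18, 25], [0.512, 0.057, 0.157]), ([18, 18, 21], [0.517, 0.052, 0.15])]
380 [([33, 36, 35], [0.512, 0.056, 0.166]), ([38, 36, 35], [0.518, 0.044, 0.15])]
400 [([32, 36, 39], [0.513, 0.051, 0.168]), ([58, 58, 56], [0.519, 0.037, 0.151])]
420 [([34, 34, 44], [0.514, 0.038, 0.162]), ([196, 161, 78], [0.528, -0.021, 0.099])]
440 [([34, 32, 37], [0.515, 0.038, 0.169]), ([53, 54, 50], [0.544, -0.138, 0.0])]
460 [([23, 26, 32], [0.513, 0.055, 0.191]), ([35, 33, 37], [0.517, 0.055, 0.191])]
0.115 69 [0.503 0.03  0.115] [0.531 0.048 0.125]
0.125 94 [0.503 0.031 0.125] [0.534 0.05  0.135]
0.135 90 [0.502 0.03  0.135] [0.532 0.049 0.145]
0.145 55 [0.505 0.029 0.145] [0.53  0.038 0.155]
0.155 204 [0.482 0.026 0.155] [0.555 0.053 0.165]
0.165 175 [0.476 0.025 0.165] [0.561 0.056 0.175]
0.175 264 [0.466 0.024 0.175] [0.568 0.059 0.185]
0.185 262 [0.458 0.024 0.185] [0.577 0.048 0.195]
0.195 400 [0.457 0.022 0.195] [0.576 0.051 0.205]
```

Run:
```python
import cv2,numpy as np
a=cv2.imread('pics/w3wrist.png')[240:480,200:440];b=cv2.imread('pics/w3scene.png')[150:300,270:420]
cv2.imwrite('pics/d.png',np.hstack([cv2.resize(a,(400,400)),cv2.resize(b,(400,400),interpolation=2)]))
```

```text
(no output)
```

View pics/d.png

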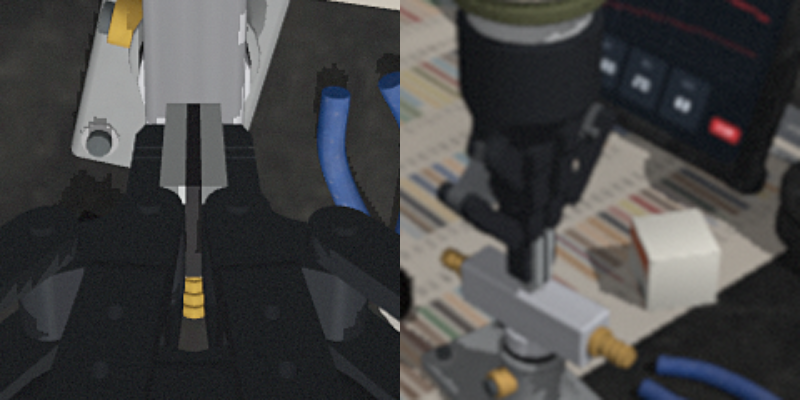

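The close reported zero width and zero force, and the tips end at the bar's top at about (535, 285) in the right crop. The readings don't agree with that, so I'll make a small clockwise test turn to see whether the block follows.

```bash
python3 -m crank '[{"x":0,"y":0,"z":0,"wx":0,"wy":0,"wz":4},{"x":0,"y":0,"z":0,"wx":0,"wy":0,"wz":8},{"x":0,"y":0,"z":0,"wx":0,"wy":0,"wz":12},{"x":0,"y":0,"z":0,"wx":0,"wy":0,"wz":12},{"x":0,"y":0,"z":0,"wx":0,"wy":0,"wz":12}]'; python3 look.py w4 wrist scene
python3 - <<'E'
import cv2,numpy as np
a=cv2.imread('pics/w4wrist.png')[240:480,200:440];b=cv2.imread('pics/w4scene.png')[150:300,270:420]
cv2.imwrite('pics/e.png',np.hstack([cv2.resize(a,(400,400)),cv2.resize(b,(400,400),interpolation=2)]))
E
```

```text
time_s: 5.95
position: [0.5172, 0.0455, 0.074]
tcp_rot: [-180.0, 0.0, 85.5]
force: [1.4, 0.4, 0.7]
grip_width: 0.0
finger_force: 0.0
5.95 [ -0.2  31.3 -15.7 123.7  18.   27.1 -34.4] [0.51722916 0.04554352 0.07396004] [-1.79998783e+02  8.60164393e-03  8.54992168e+01] [-0.06790447  0.04399056 -0.03318919]
wrist foot 0.93 11182 (array([517.3,  43.8]), array([159.4,  74.2]), 83.3)
wrist block 0.78 6891 (array([513. ,  76.6]), array([77. , 26.2]), -82.7)
scene foot 0.87 2102 (array([517.4,  41. ]), array([159.9,  74.7]), 83.2)
scene block 0.57 714 (array([517.5,  41.6]), array([106.3,  27.7]), -82.1)
```

The block did not move at all (still −82.7°). Either the tips really end above the bar or they are passing through it. I'll lift clear and measure where the fingertips actually are.

```bash
python3 -m crank '[{"x":0,"y":0,"z":-0.03,"wx":0,"wy":0,"wz":-4},{"x":0,"y":0,"z":-0.06,"wx":0,"wy":0,"wz":-8},{"x":0,"y":0,"z":-0.08,"wx":0,"wy":0,"wz":-12},{"x":0,"y":0,"z":-0.08,"wx":0,"wy":0,"wz":-12},{"x":0,"y":0,"z":-0.08,"wx":0,"wy":0,"wz":-12},{"x":0,"y":0,"z":-0.08,"wx":0,"wy":0,"wz":-12}]'
python3 - <<'E'
from h import *
print(monitor.state()["position"])
im,d,W=cloud("scene")
m=(abs(W[...,0]-.517)<.07)&(abs(W[...,1]-.045)<.06)&(W[...,2]>.113)&(d>0)
P=W[m]
for z in np.arange(.113,.26,.01):
    q=P[(P[:,2]>z)&(P[:,2]<z+.01)]
    if len(q): print(round(z,3),len(q),q.min(0).round(3),q.max(0).round(3))
a=im[120:300,270:420]
im2,_,_=cloud("wrist")
save(np.hstack([cv2.resize(a,(400,480)),im2[:,120:520]]),"f")
E
```

```text
time_s: 6.85
position: [0.5167, 0.0452, 0.1532]
tcp_rot: [-179.9, 0.0, 97.3]
force: [-0.2, 0.3, -0.5]
grip_width: 0.0001
finger_force: 0.0
[0.51670808 0.04519182 0.1531522 ]
0.183 12 [0.509 0.033 0.189] [0.517 0.051 0.193]
0.193 81 [0.504 0.03  0.193] [0.531 0.049 0.203]
0.203 118 [0.503 0.03  0.203] [0.532 0.049 0.213]
0.213 113 [0.503 0.031 0.213] [0.533 0.048 0.223]
0.223 78 [0.502 0.03  0.223] [0.534 0.046 0.233]
0.233 217 [0.482 0.026 0.233] [0.554 0.055 0.243]
0.243 241 [0.476 0.025 0.243] [0.56  0.054 0.253]
0.253 336 [0.466 0.023 0.253] [0.569 0.059 0.263]
```

View pics/f.png

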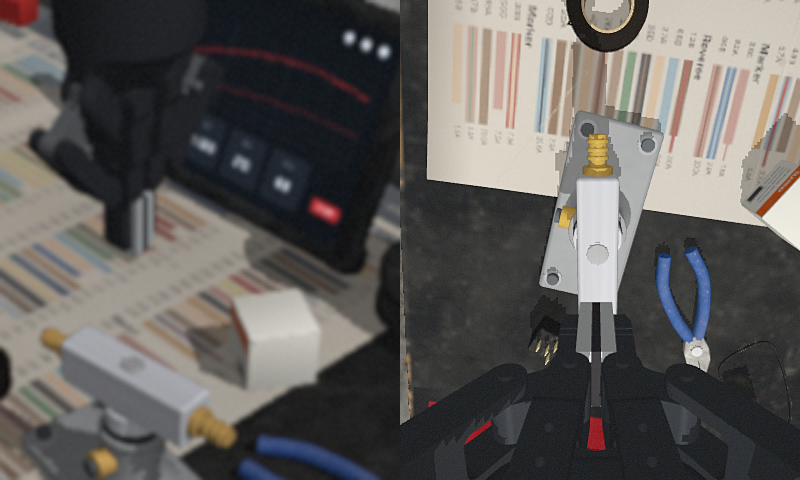

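The left crop shows the shut tips hanging well above the bar: they are at z ≈ 0.190 while the reported TCP is 0.153. So the real fingertips lie about 37 mm behind the reported TCP, and my "grasp" closed in the air just above the bar. I'll open and go down 37 mm deeper, in stages, watching the force.

```bash
python3 -m crank '[{"x":0,"y":0,"z":0,"wx":0,"wy":0,"wz":0},{"x":0,"y":0,"z":0,"wx":0,"wy":0,"wz":0},{"x":0,"y":0,"z":0,"wx":0,"wy":0,"wz":0},{"x":0,"y":0,"z":0,"wx":0,"wy":0,"wz":0},{"x":0,"y":0,"z":0,"wx":0,"wy":0,"wz":0},{"x":-0.0014,"y":0,"z":0.03,"wx":0,"wy":0,"wz":0},{"x":-0.0014,"y":0,"z":0.06,"wx":0,"wy":0,"wz":0},{"x":-0.0014,"y":0,"z":0.08,"wx":0,"wy":0,"wz":0},{"x":-0.0014,"y":0,"z":0.09,"wx":0,"wy":0,"wz":0},{"x":-0.0014,"y":0,"z":0.1,"wx":0,"wy":0,"wz":0},{"x":-0.0014,"y":0,"z":0.111,"wx":0,"wy":0,"wz":0},{"x":-0.0014,"y":0,"z":0.111,"wx":0,"wy":0,"wz":0},{"x":-0.0014,"y":0,"z":0.111,"wx":0,"wy":0,"wz":0}]' 1 100
python3 -m crank '[{"x":0,"y":0,"z":0,"wx":0,"wy":0,"wz":0},{"x":0,"y":0,"z":0,"wx":0,"wy":0,"wz":0},{"x":0,"y":0,"z":0,"wx":0,"wy":0,"wz":0},{"x":0,"y":0,"z":0,"wx":0,"wy":0,"wz":0},{"x":0,"y":0,"z":0,"wx":0,"wy":0,"wz":0},{"x":0,"y":0,"z":0,"wx":0,"wy":0,"wz":0},{"x":0,"y":0,"z":0,"wx":0,"wy":0,"wz":0},{"x":0,"y":0,"z":0,"wx":0,"wy":0,"wz":0}]' -1 60; python3 look.py x
```

```text
time_s: 8.25
position: [0.5176, 0.0442, 0.0432]
tcp_rot: [180.0, 0.0, 97.4]
force: [0.0, -1.5, 0.2]
grip_width: 0.086
finger_force: 0.0
time_s: 9.05
position: [0.5178, 0.0441, 0.0434]
tcp_rot: [180.0, 0.0, 97.4]
force: [-0.5, -0.5, 5.2]
grip_width: 0.0251
finger_force: 62.2
9.05 [  0.6  34.4 -16.8 124.7  23.9  23.8 -28. ] [0.51778439 0.04406844 0.04341072] [1.79952395e+02 8.14791230e-03 9.73679059e+01] [-0.06777126  0.02784586  0.01222945]
```

Gripped now (25 mm, 62 N). Turning 90° clockwise.

```bash
python3 -m crank '[{"x":0,"y":0,"z":0,"wx":0,"wy":0,"wz":5},{"x":0,"y":0,"z":0,"wx":0,"wy":0,"wz":10},{"x":0,"y":0,"z":0,"wx":0,"wy":0,"wz":15},{"x":0,"y":0,"z":0,"wx":0,"wy":0,"wz":20},{"x":0,"y":0,"z":0,"wx":0,"wy":0,"wz":25},{"x":0,"y":0,"z":0,"wx":0,"wy":0,"wz":30},{"x":0,"y":0,"z":0,"wx":0,"wy":0,"wz":35},{"x":0,"y":0,"z":0,"wx":0,"wy":0,"wz":40},{"x":0,"y":0,"z":0,"wx":0,"wy":0,"wz":45}]' -1 100; python3 look.py x
python3 -m crank '[{"x":0,"y":0,"z":0,"wx":0,"wy":0,"wz":5},{"x":0,"y":0,"z":0,"wx":0,"wy":0,"wz":10},{"x":0,"y":0,"z":0,"wx":0,"wy":0,"wz":15},{"x":0,"y":0,"z":0,"wx":0,"wy":0,"wz":20},{"x":0,"y":0,"z":0,"wx":0,"wy":0,"wz":25},{"x":0,"y":0,"z":0,"wx":0,"wy":0,"wz":30},{"x":0,"y":0,"z":0,"wx":0,"wy":0,"wz":35},{"x":0,"y":0,"z":0,"wx":0,"wy":0,"wz":40},{"x":0,"y":0,"z":0,"wx":0,"wy":0,"wz":45}]' -1 100; python3 look.py x wrist
```

```text
time_s: 9.95
position: [0.5177, 0.0442, 0.0434]
tcp_rot: [180.0, -0.0, 52.2]
force: [0.1, -0.1, 4.7]
grip_width: 0.0242
finger_force: 99.2
9.95 [ -7.6  33.7  -5.1 125.2   7.8  21.3 -56.9] [0.51770657 0.04416502 0.04341691] [ 1.79969855e+02 -3.02710496e-02  5.21839941e+01] [-0.0330877   0.13113711  0.06113149]
time_s: 10.85
position: [0.5177, 0.0442, 0.0433]
tcp_rot: [-180.0, -0.0, 7.2]
force: [1.1, -0.2, 4.0]
grip_width: 0.0243
finger_force: 99.0
10.85 [-15.3  33.9   6.  125.7  -9.5  20.7 -84.3] [0.51769084 0.04424    0.04329261] [-1.79988747e+02 -3.73151508e-02  7.19026337e+00] [0.02884644 0.12122856 0.10066057]
wrist foot 0.57 19939 (array([517.7,  44.2]), array([159.5,  73.7]), 83.3)
wrist block 0.7 16847 (array([531.4,  45.8]), array([115.4,  26.9]), 7.2)
```

The block follows (7.2°, torque about 0.1 N m, still loose). Regrasp half a turn back, so that the seal's jump falls within one grasp.

```bash
python3 -m crank '[{"x":0,"y":0,"z":0,"wx":0,"wy":0,"wz":0},{"x":0,"y":0,"z":0,"wx":0,"wy":0,"wz":0},{"x":0,"y":0,"z":0,"wx":0,"wy":0,"wz":0},{"x":0,"y":0,"z":0,"wx":0,"wy":0,"wz":0},{"x":0,"y":0,"z":0,"wx":0,"wy":0,"wz":0},{"x":0,"y":0,"z":-0.02,"wx":0,"wy":0,"wz":0},{"x":0,"y":0,"z":-0.05,"wx":0,"wy":0,"wz":0},{"x":0,"y":0,"z":-0.07,"wx":0,"wy":0,"wz":0},{"x":0,"y":0,"z":-0.07,"wx":0,"wy":0,"wz":0}]' 1 100
python3 -m crank '[{"x":0,"y":0,"z":0,"wx":0,"wy":0,"wz":-8},{"x":0,"y":0,"z":0,"wx":0,"wy":0,"wz":-16},{"x":0,"y":0,"z":0,"wx":0,"wy":0,"wz":-24},{"x":0,"y":0,"z":0,"wx":0,"wy":0,"wz":-32},{"x":0,"y":0,"z":0,"wx":0,"wy":0,"wz":-40},{"x":0,"y":0,"z":0,"wx":0,"wy":0,"wz":-48},{"x":0,"y":0,"z":0,"wx":0,"wy":0,"wz":-56},{"x":0,"y":0,"z":0,"wx":0,"wy":0,"wz":-64},{"x":0,"y":0,"z":0,"wx":0,"wy":0,"wz":-72},{"x":0,"y":0,"z":0,"wx":0,"wy":0,"wz":-80},{"x":0,"y":0,"z":0,"wx":0,"wy":0,"wz":-88},{"x":0,"y":0,"z":0,"wx":0,"wy":0,"wz":-90},{"x":0,"y":0,"z":0,"wx":0,"wy":0,"wz":-90}]'
python3 -m crank '[{"x":0,"y":0,"z":0,"wx":0,"wy":0,"wz":-8},{"x":0,"y":0,"z":0,"wx":0,"wy":0,"wz":-16},{"x":0,"y":0,"z":0,"wx":0,"wy":0,"wz":-24},{"x":0,"y":0,"z":0,"wx":0,"wy":0,"wz":-32},{"x":0,"y":0,"z":0,"wx":0,"wy":0,"wz":-40},{"x":0,"y":0,"z":0,"wx":0,"wy":0,"wz":-48},{"x":0,"y":0,"z":0,"wx":0,"wy":0,"wz":-56},{"x":0,"y":0,"z":0,"wx":0,"wy":0,"wz":-64},{"x":0,"y":0,"z":0,"wx":0,"wy":0,"wz":-72},{"x":0,"y":0,"z":0,"wx":0,"wy":0,"wz":-80},{"x":0,"y":0,"z":0,"wx":0,"wy":0,"wz":-88},{"x":0,"y":0,"z":0,"wx":0,"wy":0,"wz":-90},{"x":0,"y":0,"z":0,"wx":0,"wy":0,"wz":-90},{"x":0,"y":0,"z":0,"wx":0,"wy":0,"wz":-90},{"x":0,"y":0,"z":0,"wx":0,"wy":0,"wz":-90}]'
python3 look.py y wrist
```

```text
time_s: 11.9
position: [0.5188, 0.0442, 0.1153]
tcp_rot: [-180.0, -0.2, 7.4]
force: [-0.2, -0.1, -0.8]
grip_width: 0.0852
finger_force: 0.0
time_s: 13.2
position: [0.5171, 0.044, 0.1124]
tcp_rot: [-179.9, -0.0, 97.2]
force: [0.7, 0.4, -0.4]
grip_width: 0.0854
finger_force: 0.0
time_s: 14.7
position: [0.5174, 0.0441, 0.113]
tcp_rot: [-180.0, -0.0, -172.8]
force: [-1.0, -0.3, -0.7]
grip_width: 0.0854
finger_force: 0.0
14.7 [ 19.1  32.7 -43.3 120.9  35.4  39.7  49.2] [0.51739863 0.04414518 0.11296588] [-1.79991568e+02 -2.84939225e-03 -1.72766596e+02] [ 0.03441097 -0.05879254 -0.01346938]
wrist foot 0.66 12734 (array([560.3,  38.3]), array([161.1, 160.2]), -6.9)
wrist block 0.82 8634 (array([516.9,  43.4]), array([142.7,  26.1]), 7.4)
```

Bar at 7.4°, tool aligned with it (−172.8° is 7.2°). Lower, grip, and turn the first 40°.

```bash
python3 -m crank '[{"x":0,"y":0,"z":0.03,"wx":0,"wy":0,"wz":0},{"x":0,"y":0,"z":0.05,"wx":0,"wy":0,"wz":0},{"x":0,"y":0,"z":0.07,"wx":0,"wy":0,"wz":0},{"x":0,"y":0,"z":0.07,"wx":0,"wy":0,"wz":0},{"x":0,"y":0,"z":0.07,"wx":0,"wy":0,"wz":0}]' 1 100
python3 -m crank '[{"x":0,"y":0,"z":0,"wx":0,"wy":0,"wz":0},{"x":0,"y":0,"z":0,"wx":0,"wy":0,"wz":0},{"x":0,"y":0,"z":0,"wx":0,"wy":0,"wz":0},{"x":0,"y":0,"z":0,"wx":0,"wy":0,"wz":0},{"x":0,"y":0,"z":0,"wx":0,"wy":0,"wz":0},{"x":0,"y":0,"z":0,"wx":0,"wy":0,"wz":0},{"x":0,"y":0,"z":0,"wx":0,"wy":0,"wz":0},{"x":0,"y":0,"z":0,"wx":0,"wy":0,"wz":0}]' -1 110; python3 look.py x
python3 -m crank '[{"x":0,"y":0,"z":0,"wx":0,"wy":0,"wz":5},{"x":0,"y":0,"z":0,"wx":0,"wy":0,"wz":10},{"x":0,"y":0,"z":0,"wx":0,"wy":0,"wz":15},{"x":0,"y":0,"z":0,"wx":0,"wy":0,"wz":20}]'; python3 look.py x
python3 -m crank '[{"x":0,"y":0,"z":0,"wx":0,"wy":0,"wz":5},{"x":0,"y":0,"z":0,"wx":0,"wy":0,"wz":10},{"x":0,"y":0,"z":0,"wx":0,"wy":0,"wz":15},{"x":0,"y":0,"z":0,"wx":0,"wy":0,"wz":20}]'; python3 look.py x
```

```text
time_s: 15.35
position: [0.5173, 0.0444, 0.0432]
tcp_rot: [180.0, -0.0, -172.6]
force: [0.4, 0.3, 0.2]
grip_width: 0.0854
finger_force: 0.0
time_s: 16.15
position: [0.5177, 0.0441, 0.0437]
tcp_rot: [-180.0, 0.1, -172.6]
force: [-1.4, -1.1, 7.9]
grip_width: 0.0241
finger_force: 107.4
16.15 [ 13.9  37.9 -36.5 123.9  44.   31.8  41.7] [0.51770274 0.0441172  0.04366258] [-1.79977027e+02  5.12142430e-02 -1.72629777e+02] [-0.06804111  0.32536731 -0.00765068]
time_s: 16.55
position: [0.5177, 0.0442, 0.0436]
tcp_rot: [180.0, 0.1, 167.2]
force: [-1.1, -0.0, 7.3]
grip_width: 0.0245
finger_force: 107.5
16.55 [ 10.3  36.6 -31.1 124.1  39.3  29.2  26.2] [0.51771199 0.04420792 0.04363296] [1.79993714e+02 5.83568727e-02 1.67199871e+02] [0.01325212 0.30706746 0.35420844]
time_s: 16.95
position: [0.5177, 0.0443, 0.0436]
tcp_rot: [180.0, 0.0, 147.2]
force: [-1.2, 0.6, 6.5]
grip_width: 0.0242
finger_force: 107.6
16.95 [  6.7  35.6 -25.6 124.3  33.9  26.9  11.6] [0.51766768 0.04426157 0.04358017] [1.79977058e+02 4.97367722e-02 1.47236831e+02] [-0.0514676   0.26203076  0.36048599]
```

The torque jumped to 0.35 N m within the first 20° after the regrasp (about 102 to 110° of total turn), as expected for first in-line at 193.9°. Now 64° more brings the tool to 83.3°.

```bash
python3 -m crank '[{"x":0,"y":0,"z":0,"wx":0,"wy":0,"wz":5},{"x":0,"y":0,"z":0,"wx":0,"wy":0,"wz":10},{"x":0,"y":0,"z":0,"wx":0,"wy":0,"wz":15},{"x":0,"y":0,"z":0,"wx":0,"wy":0,"wz":20},{"x":0,"y":0,"z":0,"wx":0,"wy":0,"wz":25},{"x":0,"y":0,"z":0,"wx":0,"wy":0,"wz":30},{"x":0,"y":0,"z":0,"wx":0,"wy":0,"wz":35},{"x":0,"y":0,"z":0,"wx":0,"wy":0,"wz":40},{"x":0,"y":0,"z":0,"wx":0,"wy":0,"wz":45},{"x":0,"y":0,"z":0,"wx":0,"wy":0,"wz":50},{"x":0,"y":0,"z":0,"wx":0,"wy":0,"wz":55},{"x":0,"y":0,"z":0,"wx":0,"wy":0,"wz":60},{"x":0,"y":0,"z":0,"wx":0,"wy":0,"wz":64},{"x":0,"y":0,"z":0,"wx":0,"wy":0,"wz":64},{"x":0,"y":0,"z":0,"wx":0,"wy":0,"wz":64}]'; python3 look.py z wrist
```

```text
time_s: 18.45
position: [0.5178, 0.0444, 0.0434]
tcp_rot: [179.9, -0.0, 83.5]
force: [-0.3, 0.3, 7.0]
grip_width: 0.0245
finger_force: 107.9
18.45 [ -5.1  33.8  -8.7 125.1  13.1  21.9 -31. ] [0.51780132 0.04438413 0.04339664] [ 1.79949769e+02 -1.45602494e-02  8.35256251e+01] [0.00690485 0.09280437 0.21522915]
wrist foot 0.6 12517 (array([519.7,  64.9]), array([116.7,  74.3]), 83.2)
wrist block 0.3 0 0
```

In line. Release, lift and check.

```bash
python3 -m crank '[{"x":0,"y":0,"z":0,"wx":0,"wy":0,"wz":0},{"x":0,"y":0,"z":0,"wx":0,"wy":0,"wz":0},{"x":0,"y":0,"z":0,"wx":0,"wy":0,"wz":0},{"x":0,"y":0,"z":0,"wx":0,"wy":0,"wz":0},{"x":0,"y":0,"z":0,"wx":0,"wy":0,"wz":0},{"x":0,"y":0,"z":0,"wx":0,"wy":0,"wz":0},{"x":0,"y":0,"z":-0.03,"wx":0,"wy":0,"wz":0},{"x":0,"y":0,"z":-0.06,"wx":0,"wy":0,"wz":0},{"x":0,"y":0,"z":-0.1,"wx":0,"wy":0,"wz":0},{"x":0,"y":0,"z":-0.14,"wx":0,"wy":0,"wz":0},{"x":0,"y":0,"z":-0.14,"wx":0,"wy":0,"wz":0},{"x":0,"y":0,"z":-0.14,"wx":0,"wy":0,"wz":0}]' 1 60
python3 look.py z2 wrist
```

```text
time_s: 19.8
position: [0.5178, 0.044, 0.1838]
tcp_rot: [179.9, -0.0, 83.4]
force: [-0.7, -1.1, 0.3]
grip_width: 0.0856
finger_force: 0.0
19.8 [ -0.8  21.5 -13.8 118.4   7.7  40.8 -26.1] [0.5178239  0.04396442 0.18379229] [ 1.79874657e+02 -1.94446685e-02  8.33588666e+01] [-0.05323392  0.05084854 -0.04473652]
wrist foot 0.94 6448 (array([517.1,  44.1]), array([157.5,  74.1]), 83.4)
wrist block 0.76 5013 (array([517.1,  44.6]), array([140. ,  25.9]), 84.2)
```

View pics/z2wrist.png

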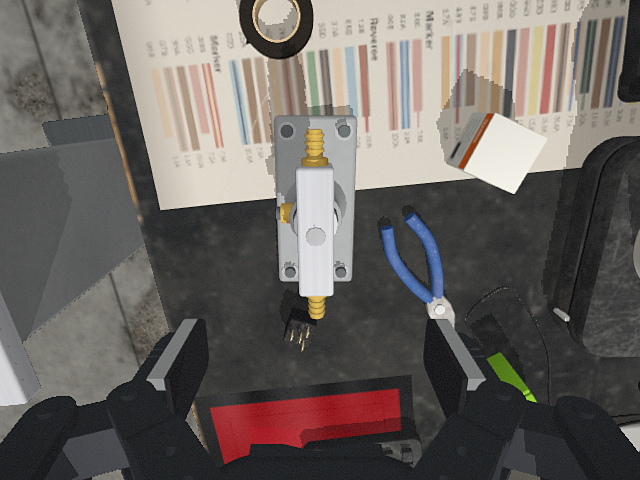

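The bar, from (316, 130) to (317, 315), lies in line with the foot: 84.2° against 83.4°. The four bystanders stand undisturbed and the gripper is clear.

```bash
python3 -c "
from bench import manip; print(manip.hand_in())"
```

```text
the job is handed in; nothing more can be done
None
```

I screwed the block down through about 193° clockwise, and it gripped its seal at about 102–110°. I let go at its first in-line position after that, with the bar within about 1° of the foot and nothing around it moved, and handed the job in (no verdict was returned).

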